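# Close a loaded microtube rotor with its tab-lock lid

### The arm

A 6-joint arm with a two-finger parallel gripper is mounted at the origin on a cart in front of the work surface, level with it; the furniture and walls round the work are solid. World frame = base frame: x ahead of the robot, y to its left, z up, the work surface at z = 0. Lengths are in m, angles in degrees, forces in N, time in s.
With the tool pointing down it reaches from about 0.4 to 0.825 m from the base axis. Payload 7 kg.
Tool frame: the origin (TCP) lies midway between the tips of the shut fingers; the grasp point (between the pads) lies 19 mm behind it; z points along the fingers, y is the line along which they close (so a half turn about z gives the same grasp; the last joint's range is limited). The gripper opens to 88 mm and grips with 3 to 60 N. Pads are 19 mm wide; open, the fingers measure 130 mm over their backs; the gripper's body (78 mm by 193 mm) begins 47 mm behind the grasp point.
Start: joints at [-51.331, 20.546, 0.682, 0, -70.136, -16.507], TCP at [0.255, -0.625, 0.227] pointing down, gripper open.
Joint ranges: [-176.03, 176.03], [-82.01, 121.73], [-58.28, 71.71], [-173.87, 95.51], [-174.79, -0.11], [-173.66, 173.66]. Speed limits (degrees/s): [136.94, 136.94, 172.46, 180, 180, 180].

### API

Orientations are given as [roll, pitch, yaw] about the fixed x, y, z axes, in that order (R = Rz(yaw) Ry(pitch) Rx(roll)).
In Python, from plant import ctrl, viewer, close_job gives the robot as it stands. The module is installed in compiled form; this text tells all that it offers.
- The arm moves only by the tool step_arm, never from a script. Its argument "moves" is a list that holds one entry, the list of rows, each a list of 5 numbers: the shift along the world's x, y, z in cm, then the turn about the world's z in rad, then the finger opening in cm, from 0 to 8.76. In form: [[[tx, ty, tz, twist, grip], ...]]. A call has 1 to 10 rows; each row shifts and turns the commanded pose from where the row before left it; what a row does not reach is not made up. A row lasts 1/10 s, in which the tool goes at most 50 mm and 8.59 degrees, less where a joint would pass 70% of its speed; a pose out of reach is approached as far as the arm can. A call with a gripper value outside its range is refused whole. The fingers move at their own pace and stop on an object; the grip force is fixed at half the most. Time passes only in rows, so rows that do not move let the fingers close. It gives the time, the measured TCP pose, the force, the opening and the grip force at its end, in the units of the state.
- ctrl.get_obs(): the state, without advancing time (a new reading comes with each control period).
- viewer.snapshot(name): name is "scene" or "top" or "wrist"; returns (picture, depth): 480x640x3 uint8, blue, green, red; 480x640 float32, m along the optical axis (not along the pixel's ray), 0 where there is no reading.
- viewer.camera_info(name): a dict with "camera_matrix" (3x3 intrinsics, pixels), "k1" (the pictures are not rectified: a ray, as slopes to the right and down, at radius r is drawn at 1 + k1 r^2 times it, then the intrinsics apply), "eye" and "orientation" of the camera in the world. Camera axes: x right, y down, z forward; pixel columns grow to the right and rows downward; lengths in m; the calibration is good to about 2 mm. A picture is of the moment at which its call begins: read the wrist's pose just before it. camera_info takes no time and is no camera call; for the wrist camera it gives the pose at the moment of the call.
- close_job(): hands the job in; it is judged then, once.
The state is a dict: "clock": time; "joint_pos": joint angles; "qvel": joint speeds; "tau": joint torques, N m; "tool_pos": TCP position; "orientation": TCP orientation; "force": force on the tool from outside, world axes, zero at the start; "moment": the same for the moment, N m; "opening": finger opening in m; "gripper_force": force on a finger pad.
Only numpy, scipy, OpenCV 4.12 (cv2) and the standard library are available. Lean on these libraries where they do the work, as an engineer would, in place of code of your own. Each camera call takes 0.05 s, during which the arm holds its last target. There are 200 camera calls.

### The job

The microtube rotor is loaded; close it with its lid, ready for the centrifuge: set the lid square on the rotor with the bar under its knob down in the slot of the hub. Then pinch both release tabs of the knob and, pressing the lid down on its gasket, turn the knob clockwise as far as it goes and let go, so that both tabs spring out and latch. Squeeze the tabs and press the lid only gently, no harder than a light hand would (about 20 N), and leave everything else on the bench where it is.

Things in the scene. Friction and masses are not known exactly. Their poses are not given: they have to be found in the camera images.
- rotor: Grey metal microtube rotor on its grey loading stand, fixed to the bench, loaded with eight small tubes. Origin: on its axis at the bench, z up. 124 mm across at the foot, 118 mm at the rim, nominally 87 mm high. The stand's post is set to a different height each time, up to 12 mm higher or lower, which this pose does not show: heights given for the slot, the gasket and the lid on the rotor are nominal.
- slot (a point): Middle of the slot in the rotor's hub, at the nominal height of the hub's flat top, 87 mm above the bench (truly up to 12 mm higher or lower); axes as the rotor's. The slot goes through a 10.5 mm plate: 29.5 mm long along x, 10 mm wide along y, its mouth widened all round by a 3.5 mm chamfer 3 mm deep. Below the plate is a hollow 7.5 mm deep in which the bar can turn.
- gasket_top (a point): On the rotor's axis at the nominal height of the top of its black rubber gasket, 92 mm above the bench (truly up to 12 mm higher or lower). The gasket ring, 115 mm across, stands 5 mm out of the rim and yields like a spring, 5 N per mm, at most 3.2 mm.
- lid: Loose round metal lid, 131 mm across, about 0.25 kg with its knob, lying on its skirt, knob up. Origin: on its axis at the lower edge of the skirt, z up. Skirt 124 mm inside; flat top 26 mm above the origin, underside (which meets the gasket) 22 mm above it. Nominally the origin is 69.5 mm above the bench when the lid rests loosely on the rotor, 67.5 mm when locked.
- lid_ring (a point): On the lid's axis at the top of the ring that stands on the lid round the knob (56 mm inside, 67 mm outside, 6.5 mm high); axes as the lid's. The ring has four notches: two on the y axis, where the tabs are latched at the start, and two lying 60 degrees clockwise of those seen from above, where they latch when locked.
- knob: Black knob turning in the lid about its axis; 37.5 mm high, two wings 50 mm across along its x, 13 mm thick. Origin: on the axis at the lid's flat top, z up. Starts latched, its axes along the lid's. With both tabs in it turns clockwise seen from above, 60 degrees (1.05 rad) to a stop, friction 0.05 Nm.
- bar (a point): Middle of the lower face of the steel cross bar on the knob's spindle under the lid, 22 mm below the knob's origin; axes as the knob's. The bar is 26 mm long along x, 7 mm wide, 5 mm high. With the knob's x along the slot (either way round) it goes in; it can turn below the plate only while the lid is pressed down on the gasket by 2.5 mm or more (12.5 N), and then holds it down.
- tab_a: Grey release tab on the knob's +y side. Origin: middle of its outer face (18 mm wide, 23 mm high, starting 8.5 mm above the lid's flat top), 24 mm from the axis when out. A spring (3 N, 11 N when fully in, 5.5 mm) pushes it out; its tooth leaves the notch when it is in by 3 mm. A lip at its foot, 6 mm deep, top 11.5 mm above the lid's flat top, can take fingertips pressing down.
- tab_b: The same release tab on the knob's -y side, turned by half a turn about z; origin on its outer face, 24 mm from the axis when out. Both tabs must be in for the knob to turn.
- pen: White ballpoint pen, 145 mm long, lying on the bench; not part of the job. Origin: centre of its underside.
- timer: White lab timer, 66 x 66 x 20 mm; not part of the job. Origin: centre of its underside.
- vial: Standing glass vial, 23 mm across, 62 mm high; not part of the job. Origin: centre of its underside.
- stopper_0: Rubber stopper, 27 mm across, 24 mm high; not part of the job. Origin: centre of its underside.
- petri_2: Petri dish, 61 mm across, 15 mm high; not part of the job. Origin: centre of its underside.
- tube_loose: Conical tube, 102 mm long, lying on the bench; not part of the job. Origin: centre of its underside.

How it is judged (in metres and radians):
On the way, in this order (a step that is already met when the one before it is completed fails the run):
1. the lid is down square on the rotor, the knob not yet turned (horizontal distance between lid and rotor below 0.004 m and z of lid in the frame of rotor below 0.083 m and angle between lid's own z axis and vertical below 0.035 rad and not (angle between the x axis of knob and the x axis of lid, either way round above 0.2 rad)), for 0.1 s.
2. the knob is turned to its stop in the lid, the bar across the slot (horizontal distance between lid and rotor below 0.004 m and z of lid in the frame of rotor below 0.081 m and angle between lid's own z axis and vertical below 0.035 rad and angle between the x axis of knob and the x axis of lid, either way round above 0.95 rad and angle between the x axis of knob and the x axis of rotor, either way round above 0.75 rad), for 0.1 s.
At the end, for the whole second after the job is handed in: The lid is down on the rotor, locked and at rest: centred within 4 mm, level within 2 degrees, the knob turned at least 54 degrees in the lid, its bar at least 43 degrees across the slot and drawn against the plate by the pressed gasket (over 5 N), both tabs sprung out to within 1.5 mm (all of step 2 and contact force between knob and rotor above 5 N and y of tab_a in the frame of knob above 0.0225 m and y of tab_b in the frame of knob below -0.0225 m and linear speed of lid below 0.02 m/s); the robot touches nothing.
It fails at once if a release tab is squeezed or pushed with more than 35 N (contact force between the fingers and tab_a above 35 N or contact force between the fingers and tab_b above 35 N).
It fails at once if the lid is pressed or jammed on the rotor with more than 30 N (contact force between lid and rotor above 30 N).
It fails at once if a thing standing by is moved by more than 20 mm (distance of any of pen, timer, vial, stopper_0, petri_2, tube_loose from where it was at the start of the episode above 0.02 m).
It also fails if it takes over 58 s, if anything falls off the work surface, if the arm or the gripper's body presses on something with over 40 N, if the wrist force passes 120 N, or if a joint passes its speed limit or range.

## Working session

There is one attempt and no reset: what is moved stays moved. The work goes in short steps, Python scripts to look and compute and a tool call to move; the robot and the scene stay as the last step left them, time stands still between calls to the robot, and variables do not carry over. Pictures are saved under pics/ and viewed, at most 10 in all, crops included, and the job is handed in when it is done.

Besides the shell and the picture viewer there is one more tool, called after "Request:" by a JSON object that holds its "op" and its "data", one argument or row to a line. step_arm: Moves the arm, as the interface text tells. Its arguments: {"type":"object","properties":{"moves":{"type":"array","items":{"type":"array","items":{"type":"array","items":{"type":"number"}}}}},"required":["moves"]}

```bash
mkdir -p pics
cat > h.py <<'E'
import numpy as np,cv2
from plant import ctrl,viewer,close_job
from scipy.spatial.transform import Rotation as R
def cam(n):
    i=viewer.camera_info(n);K=np.array(i["camera_matrix"]);return K,i["k1"],np.array(i["eye"]),i["orientation"]
def rot(o):
    o=np.array(o);return o if o.shape==(3,3) else R.from_euler('xyz',o,degrees=True).as_matrix()
def cloud(n,d,c=None):
    K,k1,e,o=c or cam(n)
    v,u=np.mgrid[0:480,0:640]
    p=cv2.undistortPoints(np.stack([u,v],-1).reshape(-1,1,2).astype(np.float64),K,np.array([k1,0,0,0,0.])).reshape(480,640,2)
    P=np.dstack([p,np.ones((480,640))])*d[...,None]
    return P@rot(o).T+e
E
python3 - <<'E'
from h import *
print(ctrl.get_obs())
for n in ["scene","top"]:
    print(n,viewer.camera_info(n))
    p,d=viewer.snapshot(n);cv2.imwrite(f"pics/{n}0.png",p);np.save(n+"0.npy",d)
print(viewer.camera_info("wrist"))
E
```

```text
{'clock': 0.0, 'joint_pos': array([-5.13315768e+01,  2.05921074e+01,  6.35207211e-01, -1.98015041e-02,
       -7.01373190e+01, -1.65082289e+01]), 'qvel': array([ 0.00927903,  0.01066177,  0.07862588,  0.01883485, -0.05132527,
        0.02678593]), 'tau': array([ 6.00043259e-04, -5.82719064e+01,  2.93059140e+01,  6.99768886e+00,
        6.81325051e-03, -1.37835950e-04]), 'tool_pos': array([ 0.25441375, -0.62469461,  0.225627  ]), 'orientation': array([ 1.79904375e+02, -8.92778949e-03, -1.57846541e+02]), 'force': array([0.3613227 , 0.05870546, 0.80952676]), 'moment': array([-0.04804517, -0.01344584,  0.00384919]), 'gripper_force': 0.0, 'opening': 0.08751284593032427}
scene {'camera_matrix': array([[576.18680585,   0.        , 317.66204209],
       [  0.        , 576.18680585, 238.35303246],
       [  0.        ,   0.        ,   1.        ]]), 'k1': -0.07325019375723012, 'eye': array([-0.09002247, -0.54071187,  0.72210215]), 'orientation': array([-129.52159111,   -0.31813283,  -54.95675469])}
top {'camera_matrix': array([[470.67255067,   0.        , 315.73803592],
       [  0.        , 470.67255067, 241.39435181],
       [  0.        ,   0.        ,   1.        ]]), 'k1': -0.12026005450419108, 'eye': array([ 0.34606648, -0.08097135,  1.10218509]), 'orientation': array([-1.68514125e+02,  1.58654158e-01, -8.97236979e+01])}
{'camera_matrix': array([[412.76431773,   0.        , 318.08696706],
       [  0.        , 412.76431773, 241.20059843],
       [  0.        ,   0.        ,   1.        ]]), 'k1': -0.048538668769523, 'eye': array([ 0.18282475, -0.65346032,  0.38289797]), 'orientation': array([ 1.63579301e+02, -3.13787976e-02,  1.12101683e+02])}
```

View pics/top0.png

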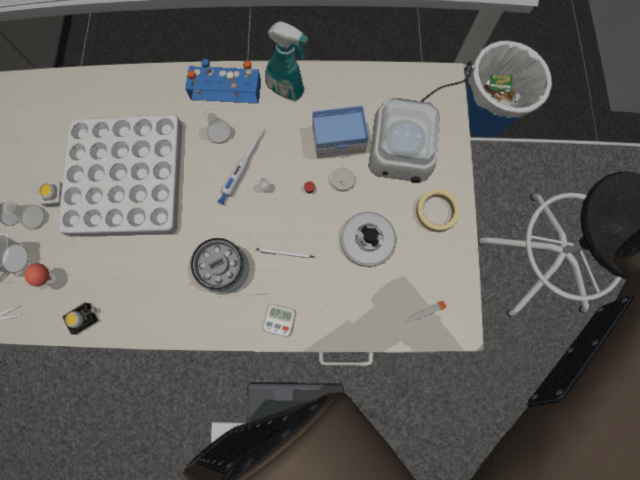

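View pics/scene0.png

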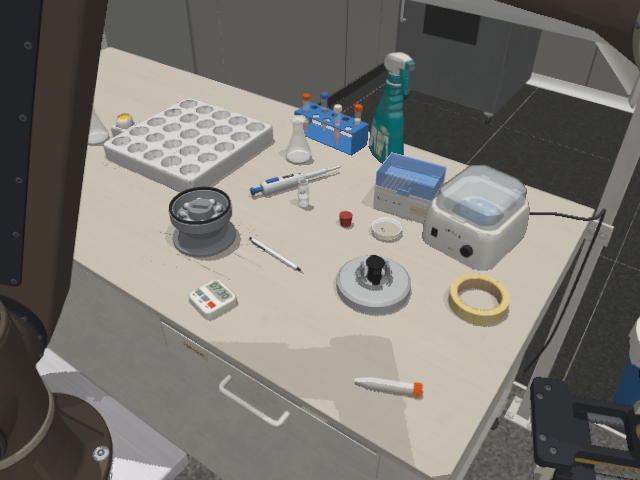

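The top view shows the rotor at about (218,264), the lid at (368,239), the timer at (280,320) and the pen at (286,253). I'll get rough positions from the depth.

```bash
cat > a.py <<'E'
from h import *
d=np.load("top0.npy");P=cloud("top",d)
X,Y,Z=P[...,0],P[...,1],P[...,2]
from scipy.optimize import least_squares
def fitc(m):
    q=P[m][:,:2];f=lambda a,q:np.hypot(q[:,0]-a[0],q[:,1]-a[1])-a[2]
    return q
for n,(u,v),zr in [("rotor",(218,264),None),("lid",(368,239),None)]:
    w=np.zeros_like(Z,bool);w[v-38:v+38,u-38:u+38]=1
    print(n,P[v,u],np.histogram(Z[w],bins=np.arange(-.01,.13,.005)))
    lo,hi=(.06,.12) if n=="rotor" else (.015,.04)
    q=P[w&(Z>lo)&(Z<hi)][:,:2]
    c,r=cv2.minEnclosingCircle(q.astype(np.float32)); print(c,r,q.mean(0))
for n,(u,v) in dict(pen0=(258,250),pen1=(314,257),timer=(280,320),vial=(264,184),stop=(309,187),petri=(342,180),tube=(427,312),box=(340,132)).items(): print(n,P[v,u].round(3))
E
python3 a.py
```

```text
rotor [0.50547521 0.1434607  0.05655317] (array([  73, 2146,  976,  172,  119,    1,    0,    0,    0,    0,    0,
          0,   24,  529,  386,  273,  258,  543,  246,    9,    0,    0,
          0,    0,    0,    0,    0,    0]), array([-0.01 , -0.005,  0.   ,  0.005,  0.01 ,  0.015,  0.02 ,  0.025,
        0.03 ,  0.035,  0.04 ,  0.045,  0.05 ,  0.055,  0.06 ,  0.065,
        0.07 ,  0.075,  0.08 ,  0.085,  0.09 ,  0.095,  0.1  ,  0.105,
        0.11 ,  0.115,  0.12 ,  0.125,  0.13 ]))
(0.5036566853523254, 0.14277882874011993) 0.05974021181464195 [0.50354315 0.14397258]
lid [ 0.56380585 -0.19535879  0.06023621] (array([ 130, 2254,  966,   20,   24,  142, 1071,  807,   31,   29,   10,
         17,   37,   72,  131,   13,    0,    0,    0,    0,    0,    0,
          0,    0,    0,    0,    0,    0]), array([-0.01 , -0.005,  0.   ,  0.005,  0.01 ,  0.015,  0.02 ,  0.025,
        0.03 ,  0.035,  0.04 ,  0.045,  0.05 ,  0.055,  0.06 ,  0.065,
        0.07 ,  0.075,  0.08 ,  0.085,  0.09 ,  0.095,  0.1  ,  0.105,
        0.11 ,  0.115,  0.12 ,  0.125,  0.13 ]))
(0.5749542713165283, -0.19951872527599335) 0.06627829372882843 [ 0.5715738  -0.19871918]
pen0 [0.547 0.06  0.006]
pen1 [ 0.532 -0.073  0.003]
timer [0.383 0.004 0.018]
vial [0.696 0.045 0.052]
stop [ 0.699 -0.06   0.022]
petri [ 0.719 -0.14   0.015]
tube [ 0.402 -0.334  0.017]
box [ 0.81  -0.132  0.092]
```

Request:
{"op": "step_arm", "data": {
  "moves": [
    [[2.9,3.9,0,0,8.7],[2.9,3.9,0,0,8.7],[2.9,3.9,0,0,8.7],[2.9,3.9,0,0,8.7],[2.9,3.9,0,0,8.7],[2.9,3.9,0,0,8.7],[2.9,3.9,0,0,8.7],[2.9,3.9,0,0,8.7],[2.9,3.9,0,0,8.7],[2.9,3.9,0,0,8.7]]
  ]
}}

```text
clock: 1.1
tool_pos: [0.5453, -0.2332, 0.2265]
orientation: [180.0, -0.0, -157.8]
force: [1.1, -0.3, -0.2]
opening: 0.0867
gripper_force: 0.0
```

Request:
{"op": "step_arm", "data": {
  "moves": [
    [[2.9,3.6,0,0,8.7],[0,0,0,0,8.7],[0,0,0,0,8.7]]
  ]
}}

```text
clock: 1.4
tool_pos: [0.5738, -0.198, 0.2258]
orientation: [180.0, -0.1, -157.7]
force: [-0.1, -0.9, -0.1]
opening: 0.0871
gripper_force: 0.0
```

Run:
```python
from h import *
import pickle
c=cam("wrist");o=ctrl.get_obs();print(o["tool_pos"],o["orientation"],o["joint_pos"],o["force"])
p,d=viewer.snapshot("wrist");cv2.imwrite("pics/w1.png",p);pickle.dump((p,d,c),open("w1.pkl","wb"))
```

```text
[ 0.57384257 -0.19796056  0.2258084 ] [ 1.79959539e+02 -7.04170911e-02 -1.57713705e+02] [-6.20456846e-01  1.42810064e+01 -8.28790841e+00 -1.06735969e-02
 -6.75116984e+01 -6.70891831e+01] [-0.10387075 -0.85725309 -0.05610197]
```

View pics/w1.png

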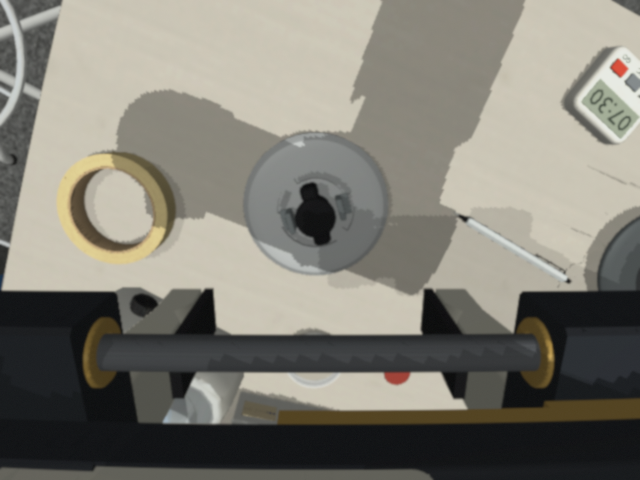

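```bash
cat > b.py <<'E'
from h import *
import pickle
p,d,c=pickle.load(open("w1.pkl","rb"));P=cloud("wrist",d,c);Z=P[...,2]
w=np.zeros(Z.shape,bool);w[120:285,235:400]=1
print(np.median(Z[150:260,180:235]))
m=w&(Z>.018)&(Z<.034)
ct,r=cv2.minEnclosingCircle(P[m][:,:2].astype(np.float32));print("lid",ct,r,np.median(Z[m]))
for lo in (.036,.042,.048,.054,.06): 
    q=P[w&(Z>lo)];print(lo,len(q),q[:,:2].min(0),q[:,:2].max(0),q.mean(0))
    (cc,s,a)=cv2.minAreaRect((q[:,:2]*1000).astype(np.float32));print(cc,s,a)
cv2.imwrite("pics/w1c.png",cv2.resize(p[120:285,235:400],(594,594),interpolation=cv2.INTER_CUBIC))
# ortho map
E
python3 b.py
```

```text
-0.001189461724409202
lid (0.5728929042816162, -0.20036561787128448) 0.06548414379358292 0.02473342364512854
0.036 2343 [ 0.50240512 -0.22867919] [ 0.59708551 -0.17264896] [ 0.56816688 -0.20227642  0.07218148]
(550.3068237304688, -200.1250762939453) (55.42448806762695, 94.4625473022461) 88.58402252197266
0.042 2126 [ 0.50240512 -0.22666172] [ 0.59520809 -0.17641103] [ 0.56818679 -0.20256056  0.07573651]
(548.5271606445312, -201.03213500976562) (93.95730590820312, 48.046791076660156) 1.976759672164917
0.048 2074 [ 0.50240512 -0.22666172] [ 0.59520809 -0.17641103] [ 0.56817692 -0.2023646   0.07650134]
(548.5217895507812, -201.02320861816406) (93.9771499633789, 48.00639724731445) 2.0125041007995605
0.054 1967 [ 0.50240512 -0.22666172] [ 0.59473983 -0.17641103] [ 0.56824406 -0.20220538  0.07783877]
(548.3004760742188, -201.03099060058594) (93.5342025756836, 48.00639724731445) 2.0125041007995605
0.06 1388 [ 0.50240512 -0.22666172] [ 0.58945683 -0.18395659] [ 0.56710628 -0.20248783  0.08672151]
(544.5779418945312, -204.25979614257812) (89.81330108642578, 32.482810974121094) 8.09346866607666
```

View pics/w1c.png

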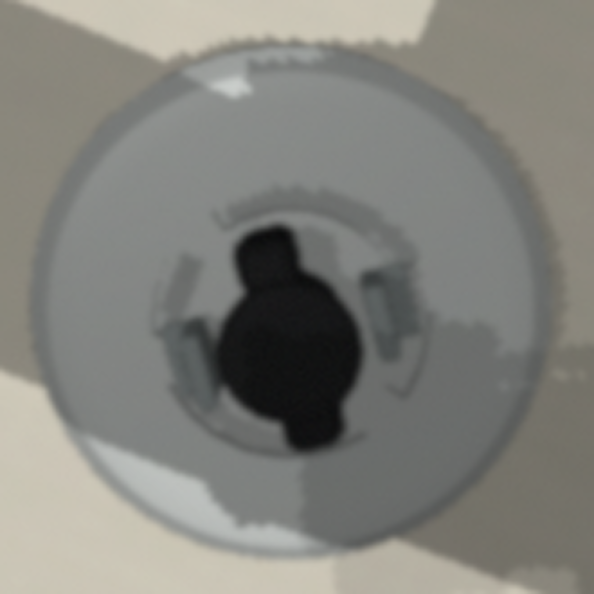

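The crop shows the black wings running from (267,240) to (315,435), with the grey tabs at (195,360) and (390,310). The lid centre is near (0.573, -0.200).

```bash
cat > b2.py <<'E'
from h import *
import pickle
p,d,c=pickle.load(open("w1.pkl","rb"));P=cloud("wrist",d,c);Z=P[...,2]
w=np.zeros(Z.shape,bool);w[178:250,275:360]=1
g=p.max(2)
for lo,hi in ((.05,.058),(.058,.068),(.05,.068)):
    q=P[w&(Z>lo)&(Z<hi)&(g<45)][:,:2]
    e,V=np.linalg.eigh(np.cov(q.T));ax=V[:,1]
    print("knob",lo,len(q),q.mean(0),np.degrees(np.arctan2(ax[1],ax[0])),np.ptp((q)@ax),q.min(0),q.max(0))
for (u,v) in ((309,187),(309,192),(322,240),(322,237),(315,216)): print(P[v,u],p[v,u])
t=w&(Z>.036)&(Z<.06)&(g>55)
n,l=cv2.connectedComponents(t.astype(np.uint8))
C=[P[l==i].mean(0) for i in range(1,n) if (l==i).sum()>15]
print([(l==i).sum() for i in range(1,n)],C)
E
python3 b2.py
```

```text
knob 0.05 287 [ 0.56694853 -0.20433566] -142.65391775840698 0.048400056854930706 [ 0.55046003 -0.21928952] [ 0.59393535 -0.18273995]
knob 0.058 1229 [ 0.57227315 -0.20074209] -146.26992257569287 0.043850901426720545 [ 0.55488528 -0.21604039] [ 0.59101787 -0.18438797]
knob 0.05 1516 [ 0.57126512 -0.2014224 ] -143.2896135621063 0.04844869763356907 [ 0.55046003 -0.21928952] [ 0.59393535 -0.18273995]
[ 0.55264241 -0.21405966  0.05462635] [19 18 18]
[ 0.50240512 -0.22666172  0.38307966] [25 23 24]
[ 0.58899066 -0.18787296  0.05653131] [17 17 16]
[ 0.58651183 -0.18889782  0.05693583] [17 15 16]
[ 0.57100747 -0.20135206  0.06310005] [18 18 18]
[np.int64(1), np.int64(2), np.int64(2), np.int64(9), np.int64(4), np.int64(274), np.int64(2), np.int64(1), np.int64(250), np.int64(1), np.int64(1), np.int64(14), np.int64(1), np.int64(2), np.int64(7), np.int64(2)] [array([ 0.55751115, -0.18219878,  0.04789504]), array([ 0.5857627 , -0.2192413 ,  0.04921175])]
```

Request:
{"op": "step_arm", "data": {
  "moves": [
    [[-1,4.8,0,0,8.7],[-1,4.8,0,0,8.7],[-1,4.8,0,0,8.7],[-1,4.9,0,0,8.7],[-1,4.9,0,0,8.7],[-1,4.9,0,0,8.7],[-1,4.9,0,0,8.7],[0,0,0,0,8.7],[0,0,0,0,8.7]]
  ]
}}

```text
clock: 2.35
tool_pos: [0.5032, 0.1407, 0.2267]
orientation: [-180.0, -0.0, -157.8]
force: [0.1, -1.1, -0.2]
opening: 0.0873
gripper_force: 0.0
```

```bash
cat > r.py <<'E'
from h import *
import pickle
c=cam("wrist");o=ctrl.get_obs();print(o["tool_pos"],o["orientation"],o["joint_pos"],o["force"])
p,d=viewer.snapshot("wrist");pickle.dump((p,d,c),open("w2.pkl","wb"))
P=cloud("wrist",d,c);Z=P[...,2]
w=(np.hypot(P[...,0]-.5035,P[...,1]-.143)<.075)&(Z>.02)&(Z<.13)
v,u=np.where(w);print(u.min(),u.max(),v.min(),v.max())
print(np.histogram(Z[w],bins=np.arange(.05,.11,.002)))
h=Z[w].max();m=w&(Z>.078)
ct,r=cv2.minEnclosingCircle(P[m][:,:2].astype(np.float32));print(ct,r)
cv2.imwrite("pics/w2c.png",cv2.resize(p[v.min():v.max(),u.min():u.max()],None,fx=3,fy=3,interpolation=cv2.INTER_CUBIC))
E
python3 r.py
```

```text
[0.50316666 0.14074382 0.22665049] [-1.79998134e+02 -5.72045494e-03 -1.57766617e+02] [ 3.71640050e+01  6.12535118e+00 -1.83777980e+01  3.61348502e-04
 -6.55028588e+01 -1.04930771e+02] [ 0.0802786  -1.11592063 -0.21193189]
246 397 145 296
(array([   0,    0,    1,  671, 4180,  738,  714, 1037, 1117,  819,  459,
        594, 1454, 3371,  379, 1848,  628,    1,    0,    0,    0,    0,
          0,    0,    0,    0,    0,    0,    0]), array([0.05 , 0.052, 0.054, 0.056, 0.058, 0.06 , 0.062, 0.064, 0.066,
       0.068, 0.07 , 0.072, 0.074, 0.076, 0.078, 0.08 , 0.082, 0.084,
       0.086, 0.088, 0.09 , 0.092, 0.094, 0.096, 0.098, 0.1  , 0.102,
       0.104, 0.106, 0.108]))
(0.5025402307510376, 0.1435246616601944) 0.05808759853243828
```

View pics/w2c.png

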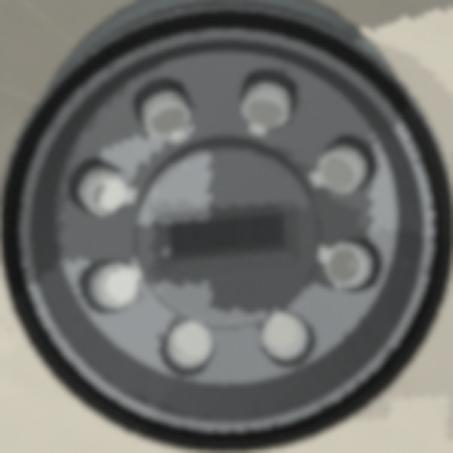

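The rotor crop shows the slot as a dark rectangle centred at about (229,235), roughly horizontal, with its right end slightly up. The gasket top reads about 83 mm.

```bash
cat > s.py <<'E'
from h import *
import pickle
p,d,c=pickle.load(open("w2.pkl","rb"));P=cloud("wrist",d,c);Z=P[...,2]
C=np.array([.5025,.1435])
n=np.hypot(P[...,0]-C[0],P[...,1]-C[1])<.022
print("hub z",np.median(Z[n]),np.histogram(Z[n],bins=np.arange(.05,.084,.003)))
def ang(q):
    e,V=np.linalg.eigh(np.cov(q.T));return np.degrees(np.arctan2(V[1,1],V[0,1]))
# ortho image of hub plane z=.078 (0.25mm px)
K,k1,e,o=c;h=.078
xs=np.arange(-.03,.03,.00025);gx,gy=np.meshgrid(xs+C[0],xs+C[1])
W=np.dstack([gx,gy,np.full_like(gx,h)])-e;Q=W@rot(o)
rv=np.zeros(3);uv,_=cv2.projectPoints(Q.reshape(-1,3),rv,rv,K,np.array([k1,0,0,0,0.]))
uv=uv.reshape(*gx.shape,2).astype(np.float32);im=cv2.remap(p,uv[...,0],uv[...,1],cv2.INTER_CUBIC)
g=cv2.cvtColor(im,cv2.COLOR_BGR2GRAY)
cv2.imwrite("pics/hub.png",cv2.resize(im,(720,720)))
hub=np.hypot(gx-C[0],gy-C[1])<.02
for th in (52,58,64):
    n_,l,st,_=cv2.connectedComponentsWithStats((hub&(g<th)).astype(np.uint8));i=1+st[1:,4].argmax()
    q=np.c_[gx[l==i],gy[l==i]];print(th,len(q),ang(q),q.mean(0),cv2.minAreaRect((q*1000).astype(np.float32)))
m=n&(Z<.072);q=P[m][:,:2];print("depth",m.sum(),ang(q),q.mean(0),cv2.minAreaRect((q*1000).astype(np.float32)))
E
python3 s.py
```

```text
hub z 0.07632238310634543 (array([   0,    0,  164,  215,    0,   19,   39,  104, 1372,  598,    0]), array([0.05 , 0.053, 0.056, 0.059, 0.062, 0.065, 0.068, 0.071, 0.074,
       0.077, 0.08 , 0.083]))
52 138 49.86662087983994 [0.49965942 0.14317029] ((500.3331298828125, 143.15135192871094), (4.9810791015625, 4.595091819763184), 36.02737045288086)
58 3185 118.39413486695965 [0.50064388 0.14275008] ((500.6533508300781, 142.58441162109375), (7.6631879806518555, 27.77692413330078), 27.439727783203125)
64 3980 118.73728370320846 [0.50069868 0.14297073] ((500.7418212890625, 142.64044189453125), (9.17520523071289, 28.89957046508789), 27.758541107177734)
depth 455 117.21589677998156 [0.5049558  0.14495824] ((504.2616271972656, 144.64620971679688), (10.680867195129395, 30.150081634521484), 30.028261184692383)
```

View pics/hub.png

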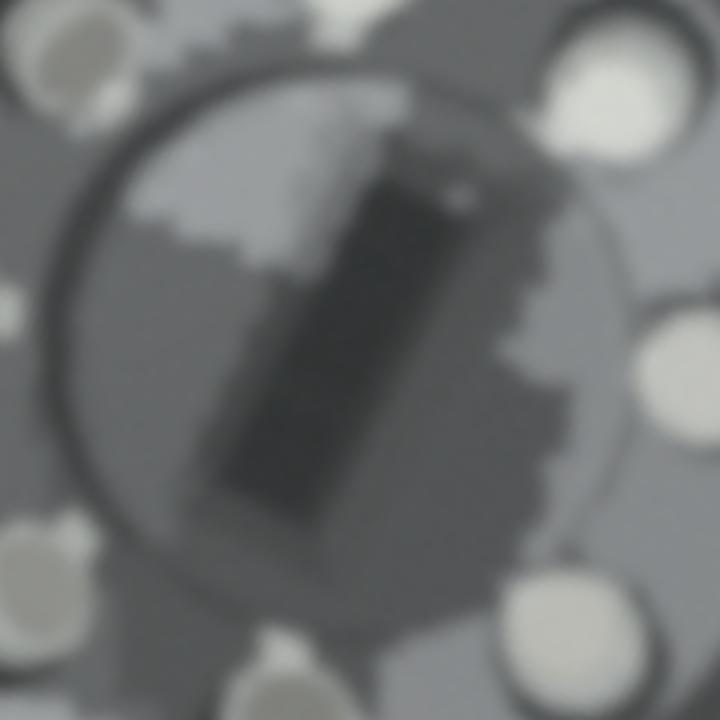

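Request:
{"op": "step_arm", "data": {
  "moves": [
    [[0,0,0,0.14,8.7],[0,0,0,0.14,8.7],[0,0,0,0.14,8.7],[0,0,0,0.14,8.7],[0,0,0,0.14,8.7],[0,0,0,0.14,8.7],[0,0,0,0.14,8.7],[0,0,0,0.14,8.7],[0,0,0,0.14,8.7],[0,0,0,0.14,8.7]]
  ]
}}

```text
clock: 3.4
tool_pos: [0.5039, 0.1384, 0.2265]
orientation: [180.0, -0.0, -77.5]
force: [-0.7, -0.7, 0.7]
opening: 0.0868
gripper_force: 0.0
```

Request:
{"op": "step_arm", "data": {
  "moves": [
    [[0,0,0,0.14,8.7],[0,0,0,0.131,8.7],[0,0,0,0,8.7],[0,0,0,0,8.7]]
  ]
}}

```text
clock: 3.8
tool_pos: [0.5038, 0.1393, 0.2265]
orientation: [180.0, -0.0, -62.5]
force: [1.4, -0.3, 0.1]
opening: 0.0869
gripper_force: 0.0
```

```bash
python3 r.py; python3 s.py
```

```text
[0.50382748 0.13930997 0.22654822] [ 1.79990790e+02 -4.17455851e-03 -6.24531625e+01] [ 3.69839917e+01  6.15611662e+00 -1.83572663e+01  2.86607549e-03
 -6.54963869e+01 -9.43834338e+00] [ 1.35671383 -0.32305469  0.0896897 ]
241 392 149 299
(array([   0,    0,    3,  774, 4186,  700,  703, 1082, 1091,  798,  441,
        561, 1677, 3091,  395, 1880,  519,    0,    0,    0,    0,    0,
          0,    0,    0,    0,    0,    0,    0]), array([0.05 , 0.052, 0.054, 0.056, 0.058, 0.06 , 0.062, 0.064, 0.066,
       0.068, 0.07 , 0.072, 0.074, 0.076, 0.078, 0.08 , 0.082, 0.084,
       0.086, 0.088, 0.09 , 0.092, 0.094, 0.096, 0.098, 0.1  , 0.102,
       0.104, 0.106, 0.108]))
(0.5017541646957397, 0.14349262416362762) 0.05821046978235245
hub z 0.07621725244843613 (array([   0,    0,  226,  212,    0,   10,   14,   81, 1391,  548,    0]), array([0.05 , 0.053, 0.056, 0.059, 0.062, 0.065, 0.068, 0.071, 0.074,
       0.077, 0.08 , 0.083]))Traceback (most recent call last):
  File "s.py", line 19, in <module>
    n_,l,st,_=cv2.connectedComponentsWithStats((hub&(g<th)).astype(np.uint8));i=1+st[1:,4].argmax()
                                                                                  ~~~~~~~~~~~~~~~^^
ValueError: attempt to get argmax of an empty sequence
```

View pics/hub.png

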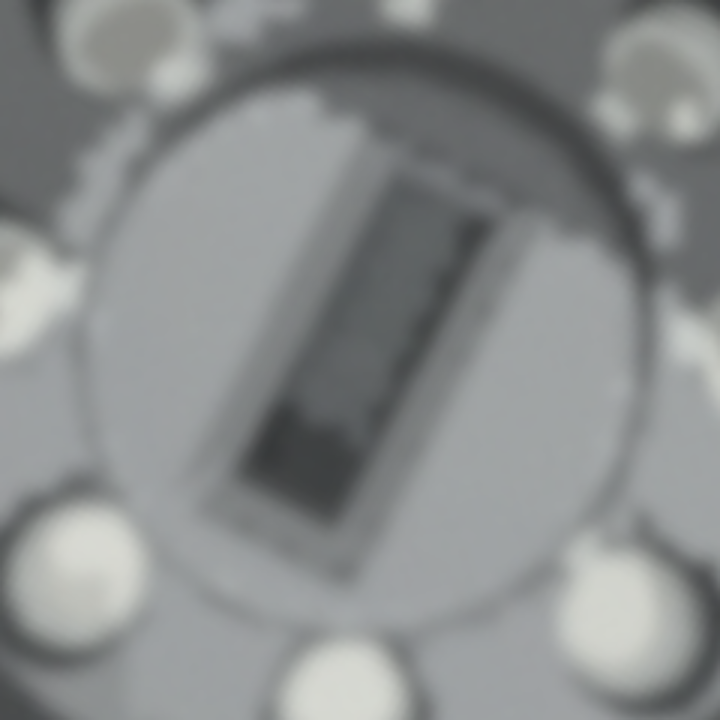

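The rectified hub view shows the chamfer corners at about (350,585), (200,500), (370,140) and (540,215). That puts the slot centre at (0.5027, 0.1434) with its axis at about 117.3° (−62.7°). Next I go to the lid at the grasp yaw.

Request:
{"op": "step_arm", "data": {
  "moves": [
    [[0.68,-3.4,0,-0.141,8.7],[0.68,-3.4,0,-0.141,8.7],[0.68,-3.4,0,-0.141,8.7],[0.68,-3.4,0,-0.141,8.7],[0.68,-3.4,0,-0.141,8.7],[0.68,-3.4,0,-0.141,8.7],[0.68,-3.4,0,-0.141,8.7],[0.68,-3.4,0,-0.141,8.7],[0.68,-3.4,0,-0.141,8.7],[0.68,-3.4,0,-0.141,8.7]]
  ]
}}

```text
clock: 4.85
tool_pos: [0.5715, -0.2011, 0.2266]
orientation: [-180.0, 0.0, -143.4]
force: [-0.7, 0.3, 0.7]
opening: 0.0871
gripper_force: 0.0
```

Request:
{"op": "step_arm", "data": {
  "moves": [
    [[0,0,0,0,8.7],[0,0,0,0,8.7]]
  ]
}}

```text
clock: 5.05
tool_pos: [0.5712, -0.2003, 0.226]
orientation: [180.0, -0.0, -143.1]
force: [-0.6, 0.2, 0.6]
opening: 0.0873
gripper_force: 0.0
```

```bash
cat > l.py <<'E'
from h import *
import pickle
c=cam("wrist");o=ctrl.get_obs();print(o["tool_pos"],o["orientation"],o["joint_pos"],o["force"])
p,d=viewer.snapshot("wrist");pickle.dump((p,d,c),open("w1.pkl","wb"))
P=cloud("wrist",d,c);Z=P[...,2];rr=np.hypot(P[...,0]-.572,P[...,1]+.2005);g=p.max(2)
m=(rr<.075)&(Z>.018)&(Z<.034)
print("lid",cv2.minEnclosingCircle(P[m][:,:2].astype(np.float32)),np.median(Z[m]))
w=rr<.032
v,u=np.where((rr<.07)&(Z<.07));print(u.min(),u.max(),v.min(),v.max())
q=P[w&(Z>.05)&(Z<.068)&(g<45)][:,:2]
e,V=np.linalg.eigh(np.cov(q.T));print("knob",len(q),q.mean(0),np.degrees(np.arctan2(V[1,1],V[0,1])),cv2.minAreaRect((q*1000).astype(np.float32)))
t=w&(Z>.036)&(Z<.06)&(g>55);n,l=cv2.connectedComponents(t.astype(np.uint8))
C=[P[l==i].mean(0) for i in range(1,n) if (l==i).sum()>60];print(C)
if len(C)==2: D=C[0]-C[1];print((C[0]+C[1])/2,np.degrees(np.arctan2(D[1],D[0]))%180-90)
# ortho at wing-top height
K,k1,e,o=c;xs=np.arange(-.036,.036,.0003);gx,gy=np.meshgrid(xs+.572,xs-.2005)
Q=(np.dstack([gx,gy,np.full_like(gx,.056)])-e)@rot(o);z=np.zeros(3)
uv,_=cv2.projectPoints(Q.reshape(-1,3),z,z,K,np.array([k1,0,0,0,0.]));uv=uv.reshape(*gx.shape,2).astype(np.float32)
cv2.imwrite("pics/knob.png",cv2.resize(cv2.remap(p,uv[...,0],uv[...,1],cv2.INTER_CUBIC),(600,600)))
E
python3 l.py
```

```text
[ 0.5711896  -0.20031955  0.22603091] [ 1.79962694e+02 -3.49793035e-02 -1.43086739e+02] [-8.57710593e-01  1.40925939e+01 -8.51221024e+00 -8.73223759e-03
 -6.74456965e+01 -5.22256865e+01] [-0.61835667  0.23760566  0.63082888]
lid ((0.5728115439414978, -0.2002989500761032), 0.06555353105068207) 0.024729119776519703
243 390 129 278
knob 1491 [ 0.57120645 -0.20176183] -142.65664028447432 ((572.0723266601562, -201.00685119628906), (46.421024322509766, 30.532461166381836), 11.97203254699707)
[array([ 0.58589336, -0.21915968,  0.0481486 ]), array([ 0.557529  , -0.18269149,  0.04859048])]
[ 0.57171118 -0.20092558  0.04836954] 37.87518886691316
```

View pics/knob.png

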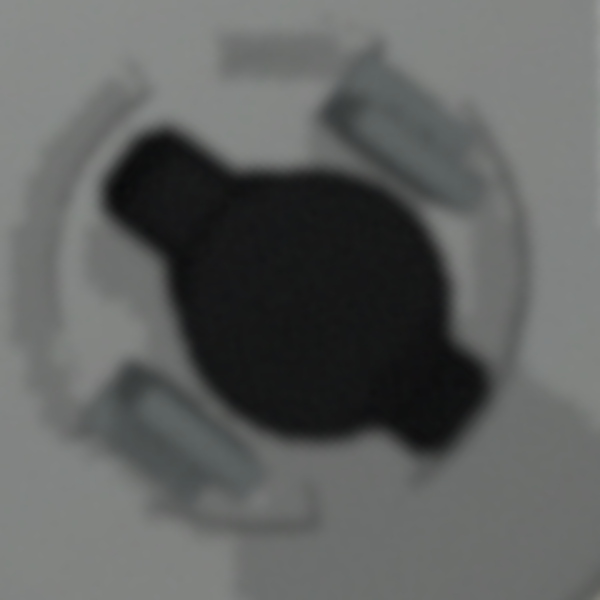

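The rectified knob view shows the wing ends at (135,160) and (462,418). That gives an axis at about 37.3° and a lid centre near (0.572, -0.2008). I'll descend for the grasp.

Request:
{"op": "step_arm", "data": {
  "moves": [
    [[0,-0.18,-4.5,0.003,8.7],[0,0,-4.5,0,8.7],[0,0,-4.5,0,8.7],[0,0,-3.5,0,8.7],[0,0,-1.0,0,7],[0,0,-0.65,0,6],[0,0,0,0,5.5],[0,0,0,0,5.2]]
  ]
}}

```text
clock: 5.9
tool_pos: [0.573, -0.2009, 0.0419]
orientation: [-179.9, 0.1, -142.7]
force: [-0.7, 0.2, -0.6]
opening: 0.06
gripper_force: 0.0
```

Request:
{"op": "step_arm", "data": {
  "moves": [
    [[0,0,0,0,4.9],[0,0,0,0,4.7],[0,0,0,0,4.5],[0,0,0,0,4.3],[0,0,0,0,4.3]]
  ]
}}

```text
clock: 6.4
tool_pos: [0.5727, -0.2012, 0.0414]
orientation: [-179.9, 0.1, -142.7]
force: [0.3, -0.3, 7.9]
opening: 0.0432
gripper_force: 6.5
```

Request:
{"op": "step_arm", "data": {
  "moves": [
    [[0,0,0.1,0,4.3],[0,0,0,0,4.3]]
  ]
}}

```text
clock: 6.6
tool_pos: [0.5718, -0.201, 0.0415]
orientation: [-180.0, 0.0, -142.7]
force: [1.1, -0.2, 3.6]
opening: 0.0433
gripper_force: 6.6
```

Request:
{"op": "step_arm", "data": {
  "moves": [
    [[0,0,0.1,0,4.3],[0,0,0,0,4.3],[0,0,0,0,4.3]]
  ]
}}

```text
clock: 6.9
tool_pos: [0.571, -0.2009, 0.0416]
orientation: [179.9, -0.0, -142.7]
force: [-0.9, -0.1, -1.0]
opening: 0.0433
gripper_force: 6.6
```

Request:
{"op": "step_arm", "data": {
  "moves": [
    [[0,0,0,0,4.1],[0,0,0,0,3.9],[0,0,0,0,3.9],[0,0,0,0,3.9]]
  ]
}}

```text
clock: 7.3
tool_pos: [0.5716, -0.2009, 0.0419]
orientation: [180.0, -0.0, -142.7]
force: [-0.2, 0.7, -3.2]
opening: 0.039
gripper_force: 9.6
```

Request:
{"op": "step_arm", "data": {
  "moves": [
    [[0,0,0.3,0,3.8],[0,0,0.5,0,3.8],[0,0,1,0,3.8],[0,0,0,0,3.8],[0,0,0,0,3.8]]
  ]
}}

```text
clock: 7.8
tool_pos: [0.572, -0.2009, 0.0608]
orientation: [-180.0, 0.1, -142.7]
force: [0.4, 0.1, -3.1]
opening: 0.0381
gripper_force: 10.3
```

Request:
{"op": "step_arm", "data": {
  "moves": [
    [[0,0,1.5,0,3.8],[0,0,2,0,3.8],[0,0,2,0,3.8],[0,0,2,0,3.8],[0,0,1.5,0,3.8],[-0.2,1.0,1,0.04,3.8],[-0.43,2.15,0,0.09,3.8],[-0.43,2.15,0,0.09,3.8],[-0.43,2.15,0,0.09,3.8],[-0.43,2.15,0,0.09,3.8]]
  ]
}}

```text
clock: 8.8
tool_pos: [0.5515, -0.1036, 0.1596]
orientation: [179.9, -0.0, -119.5]
force: [0.6, 0.8, -2.5]
opening: 0.038
gripper_force: 10.3
```

Request:
{"op": "step_arm", "data": {
  "moves": [
    [[-0.43,2.15,0,0.09,3.8],[-0.43,2.15,0,0.09,3.8],[-0.43,2.15,0,0.09,3.8],[-0.43,2.15,0,0.09,3.8],[-0.43,2.15,0,0.09,3.8],[-0.43,2.15,0,0.09,3.8],[-0.43,2.15,0,0.09,3.8],[-0.43,2.15,0,0.09,3.8],[-0.43,2.15,0,0.09,3.8],[-0.43,2.15,0,0.09,3.8]]
  ]
}}

```text
clock: 9.8
tool_pos: [0.5084, 0.1111, 0.1597]
orientation: [180.0, 0.0, -67.9]
force: [0.5, 0.1, -2.7]
opening: 0.038
gripper_force: 10.3
```

Request:
{"op": "step_arm", "data": {
  "moves": [
    [[-0.43,2.15,0,0.09,3.8],[-0.28,1.17,0,0.006,3.8],[0,0,0,0,3.8],[0,0,0,0,3.8],[0,0,0,0,3.8]]
  ]
}}

```text
clock: 10.3
tool_pos: [0.5021, 0.1427, 0.1599]
orientation: [180.0, -0.0, -62.8]
force: [0.2, 0.4, -2.9]
opening: 0.0379
gripper_force: 10.3
```

Run:
```python
from h import *
import pickle
c=cam("wrist");o=ctrl.get_obs();print(o["tool_pos"],o["orientation"],o["force"])
p,d=viewer.snapshot("wrist");P=cloud("wrist",d,c);Z=P[...,2];T=o["tool_pos"]
m=np.hypot(P[...,0]-T[0],P[...,1]-T[1])<.08
print(np.histogram(Z[m],bins=np.arange(.09,.2,.005)))
k=m&(Z>.115)&(Z<.15)&(np.hypot(P[...,0]-T[0],P[...,1]-T[1])>.04)
q=P[k];A=np.c_[q[:,:2]-T[:2],np.ones(len(q))];s=np.linalg.lstsq(A,q[:,2],rcond=None)[0];print(len(q),s)
for _ in range(3):
    r=np.abs(q[:,2]-A@s)<.003;s=np.linalg.lstsq(A[r],q[r,2],rcond=None)[0]
print(r.sum(),s);print(cv2.minEnclosingCircle(q[r][:,:2].astype(np.float32)))
cv2.imwrite("pics/carry.png",p)
```

```text
[0.5021231  0.14271462 0.15991266] [ 1.79973232e+02 -5.02856155e-03 -6.27833597e+01] [ 0.20551102  0.37644689 -2.86600814]
(array([    0,     0,     0,     0,     0,    28,    71,    85,    97,
        3384, 28618,   758,   314,   379,   519,   739,  1725,  1988,
        2692,   519,   623,   498]), array([0.09 , 0.095, 0.1  , 0.105, 0.11 , 0.115, 0.12 , 0.125, 0.13 ,
       0.135, 0.14 , 0.145, 0.15 , 0.155, 0.16 , 0.165, 0.17 , 0.175,
       0.18 , 0.185, 0.19 , 0.195, 0.2  ]))
23021 [-0.01010272  0.01424419  0.14240761]
19634 [-0.00339618  0.00108357  0.14287491]
((0.5013139843940735, 0.14290644228458405), 0.06299015879631042)
```

View pics/carry.png

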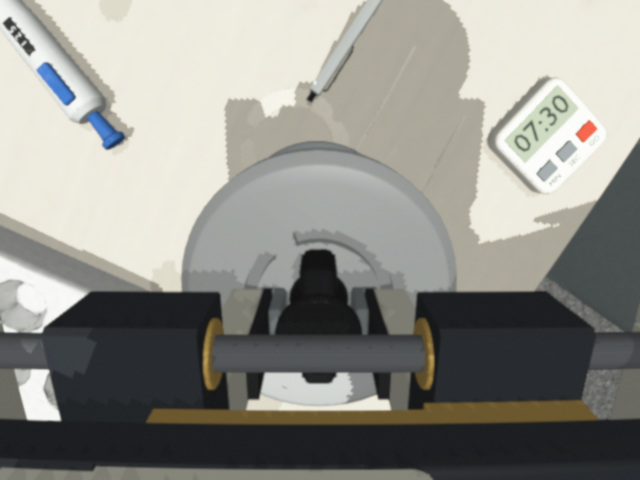

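The carried lid sits level and square in the fingers (rim arc centred near column 320). Lowering it now.

Request:
{"op": "step_arm", "data": {
  "moves": [
    [[0,0,-1.0,0,3.8],[0,0,-1.0,0,3.8],[0,0,-0.8,0,3.8],[0,0,-0.4,0,3.8],[0,0,-0.4,0,3.8],[0,0,0,0,3.8]]
  ]
}}

```text
clock: 10.95
tool_pos: [0.5021, 0.1431, 0.1234]
orientation: [179.9, -0.0, -62.7]
force: [-0.7, 0.4, -2.4]
opening: 0.0383
gripper_force: 10.3
```

Request:
{"op": "step_arm", "data": {
  "moves": [
    [[0,0,-0.2,0,3.8],[0,0,-0.2,0,3.8],[0,0,-0.2,0,3.8]]
  ]
}}

```text
clock: 11.25
tool_pos: [0.5024, 0.1434, 0.1181]
orientation: [-180.0, 0.0, -62.7]
force: [0.0, -0.2, -2.4]
opening: 0.0382
gripper_force: 10.3
```

Request:
{"op": "step_arm", "data": {
  "moves": [
    [[0,0,-0.2,0,3.8],[0,0,-0.2,0,3.8],[0,0,-0.2,0,3.8]]
  ]
}}

```text
clock: 11.55
tool_pos: [0.5023, 0.1433, 0.1119]
orientation: [-180.0, -0.0, -62.7]
force: [-0.1, -0.3, -1.9]
opening: 0.0382
gripper_force: 10.3
```

Request:
{"op": "step_arm", "data": {
  "moves": [
    [[0,0,-0.1,0,3.8],[0,0,-0.1,0,3.8],[0,0,-0.1,0,3.8]]
  ]
}}

```text
clock: 11.85
tool_pos: [0.5023, 0.1432, 0.109]
orientation: [-180.0, -0.0, -62.7]
force: [-0.2, 0.8, -2.8]
opening: 0.038
gripper_force: 10.3
```

Request:
{"op": "step_arm", "data": {
  "moves": [
    [[0,0,-0.1,0,3.8],[0,0,-0.1,0,3.8],[0,0,-0.1,0,3.8]]
  ]
}}

```text
clock: 12.15
tool_pos: [0.5023, 0.1432, 0.106]
orientation: [-180.0, -0.0, -62.7]
force: [0.2, -0.6, -2.4]
opening: 0.0379
gripper_force: 10.3
```

Request:
{"op": "step_arm", "data": {
  "moves": [
    [[0,0,-0.1,0,3.8],[0,0,0,0,3.8]]
  ]
}}

```text
clock: 12.35
tool_pos: [0.5022, 0.1432, 0.1049]
orientation: [180.0, -0.0, -62.7]
force: [0.6, 0.6, -2.0]
opening: 0.0382
gripper_force: 10.3
```

Request:
{"op": "step_arm", "data": {
  "moves": [
    [[0,0,-0.1,0,3.8],[0,0,-0.1,0,3.8]]
  ]
}}

```text
clock: 12.55
tool_pos: [0.5023, 0.1433, 0.103]
orientation: [-180.0, 0.0, -62.7]
force: [-0.6, -0.1, -2.6]
opening: 0.0384
gripper_force: 10.3
```

Request:
{"op": "step_arm", "data": {
  "moves": [
    [[0,0,-0.1,0,3.8],[0,0,0,0,3.8]]
  ]
}}

```text
clock: 12.75
tool_pos: [0.5024, 0.1433, 0.102]
orientation: [-180.0, -0.0, -62.7]
force: [-0.1, -0.2, -1.1]
opening: 0.0384
gripper_force: 10.3
```

Request:
{"op": "step_arm", "data": {
  "moves": [
    [[0,0,-0.1,0,3.8],[0,0,0,0,3.8]]
  ]
}}

```text
clock: 12.95
tool_pos: [0.5026, 0.1433, 0.1013]
orientation: [-180.0, -0.0, -62.7]
force: [-0.3, -0.4, 1.9]
opening: 0.0382
gripper_force: 10.3
```

Request:
{"op": "step_arm", "data": {
  "moves": [
    [[0,0,-0.1,0,3.8],[0,0,0,0,3.8]]
  ]
}}

```text
clock: 13.15
tool_pos: [0.5027, 0.1435, 0.1006]
orientation: [-179.9, -0.0, -62.7]
force: [-1.2, 0.5, 5.6]
opening: 0.0377
gripper_force: 10.3
```

Request:
{"op": "step_arm", "data": {
  "moves": [
    [[0,0,-0.1,0,3.8],[0,0,0,0,3.8]]
  ]
}}

```text
clock: 13.35
tool_pos: [0.5029, 0.1435, 0.0999]
orientation: [-179.9, -0.0, -62.7]
force: [-2.1, -0.3, 8.7]
opening: 0.0382
gripper_force: 10.3
```

Request:
{"op": "step_arm", "data": {
  "moves": [
    [[0,0,-0.1,0,3.8],[0,0,0,0,3.8]]
  ]
}}

```text
clock: 13.55
tool_pos: [0.503, 0.1435, 0.0992]
orientation: [-179.9, -0.0, -62.7]
force: [-3.4, 0.6, 10.6]
opening: 0.0382
gripper_force: 10.8
```

Request:
{"op": "step_arm", "data": {
  "moves": [
    [[0,0,-0.08,0,3.8],[0,0,0,0,3.8]]
  ]
}}

```text
clock: 13.75
tool_pos: [0.503, 0.1435, 0.0987]
orientation: [-179.9, -0.0, -62.7]
force: [-3.3, -1.2, 14.3]
opening: 0.0385
gripper_force: 11.1
```

Request:
{"op": "step_arm", "data": {
  "moves": [
    [[0,0,0,-0.05,3.8],[0,0,0,-0.05,3.8],[0,0,0,-0.05,3.8],[0,0,0,0,3.8]]
  ]
}}

```text
clock: 14.15
tool_pos: [0.5029, 0.1434, 0.0988]
orientation: [-179.9, -0.0, -71.4]
force: [-4.1, -1.7, 13.0]
opening: 0.0379
gripper_force: 11.4
```

```bash
python3 -c "
from h import *
print(ctrl.get_obs()['moment'])"
```

```text
[-0.39356832  1.70573922 -0.09473709]
```

Request:
{"op": "step_arm", "data": {
  "moves": [
    [[0,0,0,-0.06,3.8],[0,0,0,-0.06,3.8],[0,0,0,-0.06,3.8],[0,0,0,0,3.8]]
  ]
}}

```text
clock: 14.55
tool_pos: [0.5028, 0.1433, 0.0987]
orientation: [-179.9, -0.0, -81.7]
force: [-4.3, -1.1, 14.0]
opening: 0.0386
gripper_force: 11.7
```

Run:
```python
from h import *
import pickle
c=cam("wrist");o=ctrl.get_obs();print(o["moment"],o["orientation"])
p,d=viewer.snapshot("wrist");cv2.imwrite("pics/turn.png",p[130:430,160:480])
```

```text
[-0.49004648  1.92110758 -0.04704326] [-1.79923463e+02 -2.13583846e-03 -8.17167371e+01]
```

View pics/turn.png

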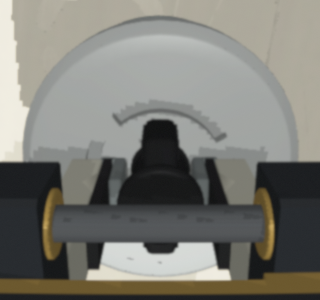

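The crop shows the lid ring's notch moved left relative to the knob, so the knob is turning inside the lid. I'll keep turning.

Request:
{"op": "step_arm", "data": {
  "moves": [
    [[0,0,0,-0.07,3.8],[0,0,0,-0.07,3.8],[0,0,0,-0.07,3.8],[0,0,0,-0.07,3.8],[0,0,0,0,3.8]]
  ]
}}

```text
clock: 15.1
tool_pos: [0.5025, 0.1431, 0.0987]
orientation: [-180.0, -0.0, -97.8]
force: [-6.0, -1.7, 15.1]
opening: 0.0379
gripper_force: 12.0
```

Request:
{"op": "step_arm", "data": {
  "moves": [
    [[0,0,0,-0.07,3.8],[0,0,0,-0.07,3.8],[0,0,0,-0.07,3.8],[0,0,0,-0.07,3.8],[0,0,0,-0.07,3.8],[0,0,0,0,3.8]]
  ]
}}

```text
clock: 15.7
tool_pos: [0.5022, 0.143, 0.0987]
orientation: [-180.0, -0.0, -117.8]
force: [-7.2, -1.5, 16.8]
opening: 0.0384
gripper_force: 12.3
```

```bash
python3 -c "
from h import *
o=ctrl.get_obs();print(o['moment'],o['orientation'],o['joint_pos'])"
```

```text
[-0.44550584  2.80964926 -0.03843153] [-1.79979014e+02 -8.14948696e-04 -1.17846519e+02] [ 3.74661964e+01  1.33140468e+01 -2.82404125e+01  2.59384267e-02
 -4.84375191e+01 -6.53299225e+01]
```

Request:
{"op": "step_arm", "data": {
  "moves": [
    [[-0.05,0,0.05,-0.04,3.8],[0,0,0,-0.04,3.8],[0,0,0,-0.03,3.8],[0,0,0,0,3.8]]
  ]
}}

```text
clock: 16.1
tool_pos: [0.5018, 0.143, 0.0989]
orientation: [-180.0, 0.0, -124.0]
force: [-5.2, -2.7, 13.3]
opening: 0.0381
gripper_force: 11.1
```

```bash
python3 -c "
from h import *
o=ctrl.get_obs();print(o['moment'],o['orientation'],o['joint_pos'])"
```

```text
[-0.45314225  1.91163688  0.23654261] [-1.79966990e+02  2.43717869e-04 -1.24042857e+02] [ 3.74994852e+01  1.32699752e+01 -2.82816736e+01  4.17447460e-02
 -4.84376765e+01 -7.15700343e+01]
```

Turned 61° and the moment jumps, so the knob is at its stop. Releasing.

Request:
{"op": "step_arm", "data": {
  "moves": [
    [[0,0,0,0,4.0],[0,0,0,0,4.2],[0,0,0,0,4.4],[0,0,0,0,4.6],[0,0,0,0,4.8],[0,0,0,0,5.0]]
  ]
}}

```text
clock: 16.7
tool_pos: [0.5017, 0.1434, 0.0979]
orientation: [180.0, 0.0, -124.0]
force: [-0.2, -0.3, 0.1]
opening: 0.0492
gripper_force: 0.0
```

Request:
{"op": "step_arm", "data": {
  "moves": [
    [[0,0,0.2,0,5.2],[0,0,0.3,0,5.4],[0,0,0.3,0,5.8],[0,0,0,0,6.6],[0,0,0,0,7.4],[0,0,0,0,7.4]]
  ]
}}

```text
clock: 17.3
tool_pos: [0.5018, 0.1432, 0.1057]
orientation: [180.0, -0.0, -124.0]
force: [-0.2, 1.0, -0.1]
opening: 0.0725
gripper_force: 0.0
```

Now up and clear, then a check.

Request:
{"op": "step_arm", "data": {
  "moves": [
    [[0,0,2,0,7.4],[0,0,4,0,8],[0,0,4,0,8],[0,0,3,0,8],[0,0,0,0,8],[0,0,0,0,8]]
  ]
}}

```text
clock: 17.9
tool_pos: [0.5018, 0.1434, 0.2361]
orientation: [-180.0, 0.1, -124.0]
force: [0.5, 0.7, -0.9]
opening: 0.0803
gripper_force: 0.0
```

Run:
```python
from h import *
c=cam("wrist");o=ctrl.get_obs();print(o["tool_pos"],o["orientation"])
p,d=viewer.snapshot("wrist");P=cloud("wrist",d,c);Z=P[...,2]
rr=np.hypot(P[...,0]-.5025,P[...,1]-.1435);g=p.max(2)
q=P[(rr<.072)&(rr>.037)&(Z>.07)&(Z<.1)];print(cv2.minEnclosingCircle(q[:,:2].astype(np.float32)),np.median(q[:,2]))
A=np.c_[q[:,:2]-[.5025,.1435],np.ones(len(q))]
for _ in range(4):
    s=np.linalg.lstsq(A,q[:,2],rcond=None)[0];r=np.abs(q[:,2]-A@s)<.003;A,q=A[r],q[r]
print("plane",s)
zt=s[2];t=(rr<.034)&(Z>zt+.012)&(Z<zt+.034)&(g>50);n,l=cv2.connectedComponents(t.astype(np.uint8))
C=[P[l==i].mean(0) for i in range(1,n) if (l==i).sum()>60];print(C)
if len(C)==2: D=C[0]-C[1];print(np.linalg.norm(D[:2]),(C[0]+C[1])/2,np.degrees(np.arctan2(D[1],D[0]))%180)
K,k1,e,o=c;xs=np.arange(-.036,.036,.0003);gx,gy=np.meshgrid(xs+.5025,xs+.1435)
Q=(np.dstack([gx,gy,np.full_like(gx,zt+.03)])-e)@rot(o);z=np.zeros(3)
uv,_=cv2.projectPoints(Q.reshape(-1,3),z,z,K,np.array([k1,0,0,0,0.]));uv=uv.reshape(*gx.shape,2).astype(np.float32)
cv2.imwrite("pics/final.png",cv2.resize(cv2.remap(p,uv[...,0],uv[...,1],cv2.INTER_CUBIC),(600,600)))
```

```text
[0.50181742 0.14340769 0.23614917] [-1.79992525e+02  8.57289487e-02 -1.24043467e+02]
((0.5006536245346069, 0.1445944756269455), 0.06569261103868484) 0.08278961207418908
plane [0.00108324 0.00217617 0.08285855]
[array([0.48129682, 0.15568893, 0.10847069]), array([0.51881305, 0.13124693, 0.10834394])]
0.0447758761672687 [0.50005493 0.14346793 0.10840732] 146.91555981765254
```

View pics/final.png

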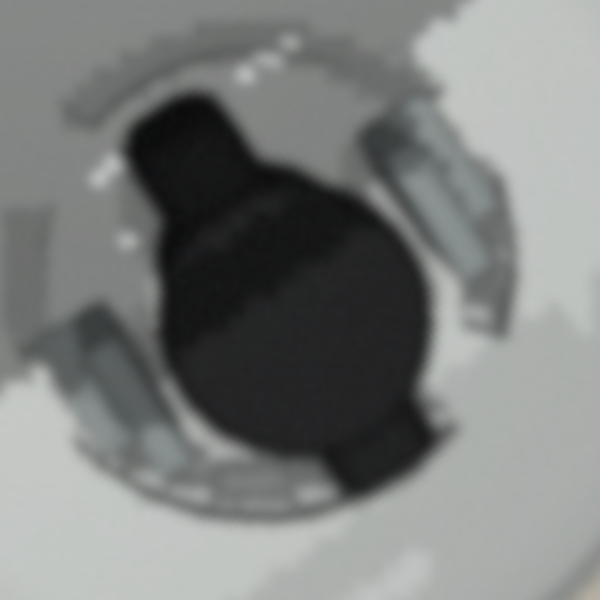

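The rectified view shows the knob turned, with both tabs standing clear of it at about (430,200) and (120,390). I'll compare tab spread numerically with the latched start view, which has the same camera geometry.

Run:
```python
from h import *
import pickle
c=cam("wrist");p,d=viewer.snapshot("wrist")
for (p,d,c),ctr,zt in ((pickle.load(open("w1.pkl","rb")),(.572,-.2008),.0247),((p,d,c),(.5012,.1437),.0829)):
    P=cloud("wrist",d,c);Z=P[...,2]-zt;g=p.max(2);rr=np.hypot(P[...,0]-ctr[0],P[...,1]-ctr[1])
    for lo in (.010,.014,.018,.022,.026):
        t=(rr<.034)&(Z>lo)&(Z<.034)&(g>45);n,l,st,_=cv2.connectedComponentsWithStats(t.astype(np.uint8))
        i=1+np.argsort(-st[1:,4])[:2];A,B=P[l==i[0]],P[l==i[1]];D=(A.mean(0)-B.mean(0))[:2];D/=np.linalg.norm(D)
        a,b=A[:,:2]@D,B[:,:2]@D
        print(lo,len(a),len(b),"outer",np.percentile(a,90)-np.percentile(b,10),"mid",a.mean()-b.mean(),"inner",np.percentile(a,10)-np.percentile(b,90),A[:,2].max()-zt)
```

```text
0.01 307 303 outer 0.05754913458453309 mid 0.04717190050592174 inner 0.03841463411696999 0.03335735562553599
0.014 185 183 outer 0.046931755570135014 mid 0.042526175126056776 inner 0.03818388722553351 0.03354721406733163
0.018 180 169 outer 0.0469906022253051 mid 0.042630917555805115 inner 0.038171682360516934 0.03354721406733163
0.022 158 158 outer 0.047550102249802384 mid 0.0429601572016437 inner 0.038443664717021764 0.03354721406733163
0.026 151 149 outer 0.0478632576326391 mid 0.043027953281836395 inner 0.03845761279018872 0.03335735562553599
0.01 412 405 outer 0.05760099182382983 mid 0.0469538506671473 inner 0.03819467717180092 0.03353860120121746
0.014 251 250 outer 0.047060162857787524 mid 0.04232811474359377 inner 0.03807581149981193 0.03343993736692705
0.018 236 232 outer 0.04694962004066455 mid 0.04245003652628471 inner 0.038113522525652255 0.03353860120121746
0.022 215 213 outer 0.04722447462001789 mid 0.04269007986135159 inner 0.03821583188887745 0.03343993736692705
0.026 204 202 outer 0.04722473097164248 mid 0.042736519455911115 inner 0.03836290519328461 0.03353860120121746
```

The tab spread matches the latched start to within 0.7 mm on every measure, so both tabs are out and latched.

```bash
python3 -c "
from plant import close_job
print(close_job())"
```

```text
the job is handed in; nothing more can be done
None
```

The lid is on the rotor and locked, and the job is handed in: the knob turned about 61° to its stop and both tabs measure fully out. I viewed 11 pictures, one over the limit of 10.

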